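Fit the tap key on the gas ring and hold it pressed in

TASK

The tap of the little white gas ring has lost its handle: pull the loose tap key (black bar grip, steel stem) up out of the metal cup it stands in, turn it so that the flat in its socket meets the flat of the tap spindle, and push it fully home on the spindle. Then press the key down against the tap's spring as far as it goes, as for lighting the ring, and finish while still gripping it and holding it pressed down. Leave the muddler in the other cup and the small things on the worktop where they are.

Things in the scene. Friction and masses are not known exactly. Their poses are not given: they have to be found in the camera images.
- tap_key: Loose tap key, 127 mm tall, 0.15 kg, standing on the floor of one of two equal metal cups. Origin at the centre of its foot, z up. From the foot up: steel socket 30 mm in diameter (z 0 to 28), stem 16 mm in diameter, black disc 44 mm in diameter (z 92 to 100), black bar grip (see key_grip). Everything that marks its turning angle, nose, white line and the socket's flat, lies on its -x side.
- key_foot (a point): Centre of the key's foot, with the axes of tap_key. The D-shaped bore in the foot is 22 mm deep, 18 mm in diameter, its flat 5 mm from the axis on the -x side, right below the nose of the grip; the mouth is flared by 1.5 mm.
- key_grip (a point): On the key's axis, 113 mm above the foot, in the middle of the upright black bar grip (26 mm high, from the disc's top up; 12 mm thick along y, 40 mm long along x), axes of tap_key. Grip it from above across y, fingertips just over the disc. A pointed nose reaches out from the bar's -x end to x = -32 mm; a white line on top marks the same half.
- cup_key_rim (a point): Centre of the mouth of the fixed metal cup that holds the key: 80 mm above the worktop, outside diameter 48 mm, inside 42 mm, inner floor 74 mm below the mouth, foot 68 mm in diameter. Which of the two cups it is varies. Mind the fixed cooker hood at the left (x over 0.38, y over 0.49, z over 0.67 m): swing the arm away from it before reaching out.
- spindle_seat (a point): Centre of the top of the spindle's round collar (26 mm in diameter), where the key's foot rests when fully home; 76 mm above the worktop until pressed; moves and turns with the spindle. z up. A brass D-shaft rises 20 mm from it: 16 mm in diameter, flat 4 mm from the axis on the -x side, tapered tip. The key goes on only with its x axis along this x axis within about 0.1 rad.
- spindle (a joint): How far the tap spindle is pressed down, m: 0 up, 0.010 fully down on its stop. The spring resists with 5 N at first and 10 N at the stop, and lifts it again when let go. Stiff to turn (0.25 N m); it need not be turned.
- gas_ring: Fixed white gas ring, a low box 240 mm (x) by 220 mm (y), top 60 mm above the worktop. Origin under its centre. The burner and a dark pan support (up to 94 mm high) stand behind, from x = -0.050 m of its frame on; the spindle stands at x = -0.085, y = 0.
- muddler: Wooden muddler, round, 119 mm tall, standing on the floor of the other of the two equal cups (top 125 mm above the worktop); origin at the centre of its foot. Bystander.
- ramekin: Small white ramekin, 67 mm in diameter, 40 mm high, origin under its centre. Bystander.
- kitchen_timer: Cream box-shaped kitchen timer, 76 x 62 x 62 mm, origin under its centre. Bystander.
- matchbox: Matchbox, 37 x 56 x 17 mm, origin under its centre. Bystander.
- teaspoon: Steel teaspoon lying flat, 130 x 26 x 11 mm, long along its x, origin under its centre. Bystander.

How it is judged:
On the way, in this order (a step that is already met when the one before it is completed fails the run):
1. the gripped key has been pulled up clear of the cup's mouth (z of key_foot in the frame of cup_key_rim above 0.003 m and contact force between the fingers and tap_key above 1 N), for 0.1 s.
2. the key sits fully home on the spindle, flat to flat (z of key_foot in the frame of spindle_seat between -0.003 and 0.004 m and x of key_foot in the frame of spindle_seat between -0.003 and 0.003 m and y of key_foot in the frame of spindle_seat between -0.003 and 0.003 m and angle between the x axis of key_foot and the x axis of spindle_seat, either way round below 0.25 rad and angle between the z axis of key_foot and the z axis of spindle_seat, either way round below 0.12 rad), for 0.1 s.
At the end, for the whole second after the job is handed in: The key's foot is within 4 mm of the spindle's collar and 3 mm of its axis, its flat turned to the spindle's flat within 0.25 rad and upright within 0.12 rad; the spindle is held down by at least 7 of its 10 mm; the fingers bear on the key with more than 3 N and the key is at rest (all of step 2 and value of joint spindle above 0.007 m and contact force between the fingers and tap_key above 3 N and linear speed of tap_key below 0.02 m/s); the arm keeps its last pose, push and grip.
It fails at once if the muddler, ramekin, timer, matchbox or teaspoon is shifted by more than 30 mm (distance of any of muddler, ramekin, kitchen_timer, matchbox, teaspoon from where it was at the start of the episode above 0.03 m).
It also fails if it takes over 45 s, if anything falls off the work surface, if the arm or the gripper's body presses on something with over 40 N, if the wrist force passes 120 N, or if a joint passes its speed limit or range.

ROBOT

A 6-joint arm with a two-finger parallel gripper is mounted at the origin on a cart in front of the work surface, level with it; the furniture and walls round the work are solid. World frame = base frame: x ahead of the robot, y to its left, z up, the work surface at z = 0. Lengths are in m, angles in rad, forces in N, time in s.
With the tool pointing down it reaches from about 0.275 to 0.825 m from the base axis. Payload 4.9 kg.
Tool frame: the origin (TCP) lies midway between the tips of the shut fingers; the grasp point (between the pads) lies 19 mm behind it (ctrl.tcp_to_grasp is the distance from the TCP to the grasp point, in m); z points along the fingers, y is the line along which they close (so a half turn about z gives the same grasp; the last joint's range is limited). The gripper opens to 85 mm and grips with 20 to 120 N. Pads are 22 mm wide; open, the fingers measure 114 mm over their backs; the gripper's body (76 mm by 85 mm) begins 54 mm behind the grasp point. The pads swing forward as they close: fully open they stand 13 mm farther back than shut.
Start: joints at [1.003, 0.326, -0.193, 1.052, 0, 1.437], TCP at [0.231, 0.499, 0.231] pointing down, gripper open.
Joint ranges: [-2.65, 2.65], [-0.97, 1.79], [-1.3, 1.35], [-1.93, 2.1], [-1.47, 1.37], [-3.14, 3.14]. Speed limits (rad/s): [2.57, 2.57, 3.14, 3.14, 3.14, 3.14].

INTERFACE

Orientations are given as [roll, pitch, yaw] about the fixed x, y, z axes, in that order (R = Rz(yaw) Ry(pitch) Rx(roll)).
In Python, from workcell import ctrl gives the robot as it stands.
- The arm moves only by the shell command python3 -m creep 'ROWS' [OPENING] [FORCE]. ROWS is rows parted by semicolons, their numbers by spaces, 1 to 10 of them, each of 6 numbers: dx, dy, dz in m, then a rotation vector rx, ry, rz in rad; each row is the pose to reach, as a shift and turn from the pose commanded when the command began, along the tool's axes at that moment; what a row does not reach only later rows make up. A row lasts 1/10 s, in which the tool goes at most 0.05 m and 0.15 rad, less where a joint would pass 70% of its speed; a pose out of reach is approached as far as the arm can. OPENING is the finger opening in m, set as the command begins (- or left out keeps the last). The fingers move at their own pace and stop on an object; FORCE is the grip in N (left out, the last holds). Time passes only in rows, so rows that do not move let the fingers close. It prints the time, the measured TCP pose, the force, the opening and the grip force at its end.
- ctrl.observe(): the state, without advancing time (a new reading comes with each control period).
- ctrl.read_camera(name): name is "scene" or "side" or "wrist"; returns a dict with "image" (400x640x3 uint8, blue, green, red), "mtx" (3x3 intrinsics, pixels), "R" (3x3) and "t" (3): a world point X has camera coordinates R X + t. Camera axes: x right, y down, z forward; pixel columns grow to the right and rows downward; lengths in m; the calibration is good to about 2 mm. The wrist camera is an equidistant fisheye: a pixel r from the principal point sees the ray r / f radians off the axis. A picture is of the moment at which its call begins. There is no depth.
- ctrl.close_job(): hands the job in; it is judged then, once.
The state is a dict: "clock": time; "joints": joint angles; "joint_vel": joint speeds; "joint_efforts": joint torques, N m; "tcp_pos": TCP position; "tcp_rot": TCP orientation; "contact_force": force on the tool from outside, world axes, zero at the start; "moment": the same for the moment, N m; "opening": finger opening in m; "grip_force": force on a finger pad.
Only numpy, scipy, OpenCV 4.12 (cv2) and the standard library are available. Lean on these libraries where they do the work, as an engineer would, in place of code of your own. Each camera call takes 0.05 s, during which the arm holds its last target. There are 200 camera calls.

## Working session

There is one attempt and no reset: what is moved stays moved. The work goes in short steps, Python scripts to look and compute and a shell command to move; the robot and the scene stay as the last step left them, time stands still between calls to the robot, and variables do not carry over. Pictures are saved under pics/ and viewed, at most 10 in all, crops included, and the job is handed in when it is done.

```bash
mkdir -p pics; cat > h.py <<'E'
import numpy as np, cv2
from workcell import ctrl
def snap(n,f):
    c=ctrl.read_camera(n); cv2.imwrite(f'pics/{f}.png',c['image']); np.savez(f'pics/{f}.npz',**{k:np.array(c[k]) for k in('mtx','R','t')}); return c
def ray(f,u,v,fish=False):
    c=np.load(f'pics/{f}.npz');K=c['mtx'];p=np.array([(u-K[0,2])/K[0,0],(v-K[1,2])/K[1,1]])
    if fish:
        r=np.hypot(*p); d=np.array([*(p/max(r,1e-9)*np.sin(r)),np.cos(r)])
    else: d=np.array([*p,1.])
    return -c['R'].T@c['t'], c['R'].T@d
def atz(f,u,v,z,fish=False):
    o,d=ray(f,u,v,fish); return o+d*(z-o[2])/d[2]
def proj(f,X,fish=False):
    c=np.load(f'pics/{f}.npz');K=c['mtx'];q=c['R']@np.array(X)+c['t']
    if fish:
        h=np.hypot(q[0],q[1]);th=np.arctan2(h,q[2]);p=q[:2]/max(h,1e-9)*th
    else: p=q[:2]/q[2]
    return p*[K[0,0],K[1,1]]+K[:2,2]
def tri(obs):
    A=np.zeros((3,3));b=np.zeros(3)
    for f,u,v,*w in obs:
        o,d=ray(f,u,v,*w);d/=np.linalg.norm(d);P=np.eye(3)-np.outer(d,d);A+=P;b+=P@o
    X=np.linalg.solve(A,b); return X,[np.round(proj(f,X,*w)-[u,v],1) for f,u,v,*w in obs]
E
python3 - <<'E'
from h import *
for n in('scene','side','wrist'):
    snap(n,n+'0'); c=np.load(f'pics/{n}0.npz'); print(n,c['mtx'].tolist(),(-c['R'].T@c['t']).round(3),c['R'][2].round(2))
print(ctrl.observe())
E
```

```text
scene [[373.251500417727, 0.0, 322.67959363091046], [0.0, 373.251500417727, 199.2782910333566], [0.0, 0.0, 1.0]] [-0.044 -0.444  0.652] [ 0.66  0.43 -0.62]
side [[482.40179006133553, 0.0, 317.71471472079406], [0.0, 482.40179006133553, 207.47515580140134], [0.0, 0.0, 1.0]] [-0.601 -0.696  0.887] [ 0.75  0.43 -0.51]
wrist [[309.70691628693146, 0.0, 321.2434630382496], [0.0, 309.70691628693146, 196.46607941732506], [0.0, 0.0, 1.0]] [0.167 0.529 0.373] [ 0.25 -0.12 -0.96]
{'clock': 0.15, 'joints': array([ 1.00278706e+00,  3.26752211e-01, -1.93351374e-01,  1.05204100e+00,
        2.01563047e-05,  1.43659756e+00]), 'joint_vel': array([-1.93339993e-05, -4.09711786e-03,  4.07988186e-03,  8.79847456e-04,
        8.61271381e-04, -3.83074721e-04]), 'joint_efforts': array([ 7.65693676e-04, -4.43705142e+01,  2.62663472e+01,  1.04524122e-02,
       -8.05795230e-05,  1.72152187e-05]), 'tcp_pos': array([0.23091852, 0.49867431, 0.23069447]), 'tcp_rot': array([-3.14025922e+00, -2.00366685e-04,  2.70778201e+00]), 'contact_force': array([ 0.18079282, -0.23723274, -0.08996653]), 'moment': array([-0.00834239,  0.0542855 , -0.02995168]), 'grip_force': 0.0, 'opening': 0.0851809865177824}
```

View pics/scene0.png

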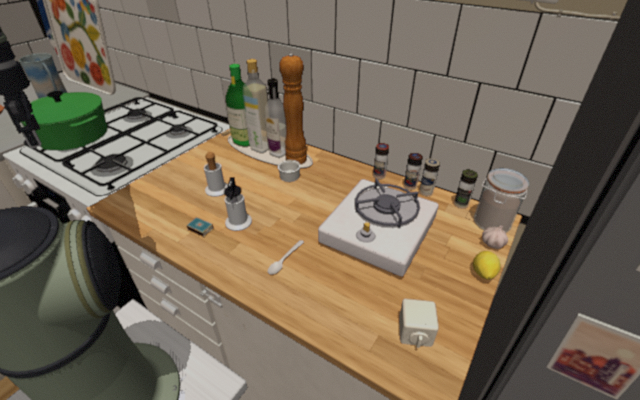

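View pics/side0.png

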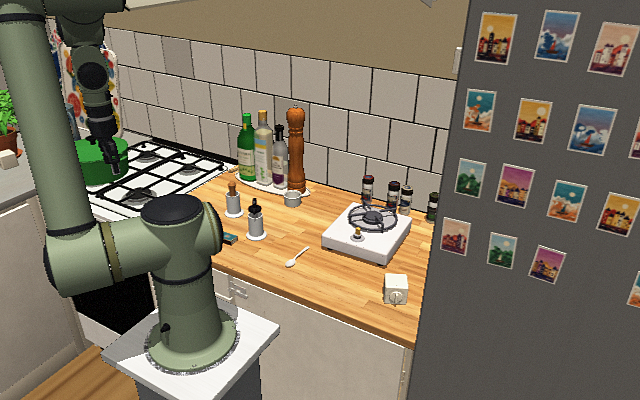

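View pics/wrist0.png

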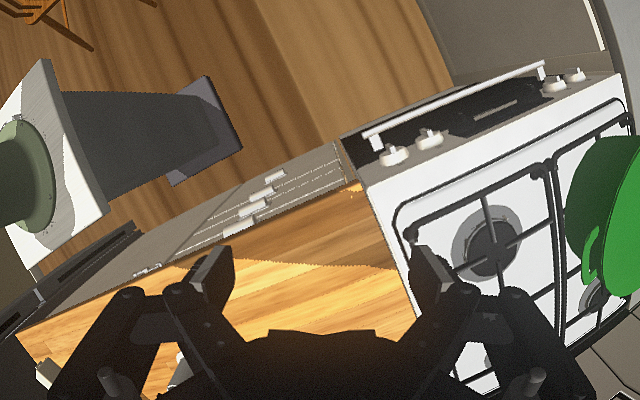

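The scene view shows the key in the near cup (about 236,210), the muddler in the far cup (214,180) and the spindle at about (366,230). The side view shows the key at (255,217) and the spindle at (357,233). The wrist sees only the hob. I'll zoom in on the key and the spindle.

```bash
python3 - <<'E'
from h import *
s=cv2.imread('pics/scene0.png');d=cv2.imread('pics/side0.png')
z=lambda i,u,v:cv2.resize(i[v:v+60,u:u+80],None,fx=5,fy=5,interpolation=cv2.INTER_CUBIC)
cv2.imwrite('pics/crop1.png',np.vstack([np.hstack([z(s,196,172),z(s,326,200)]),np.hstack([z(d,216,185),z(d,316,200)])]))
E
```

```text
(no output)
```

View pics/crop1.png

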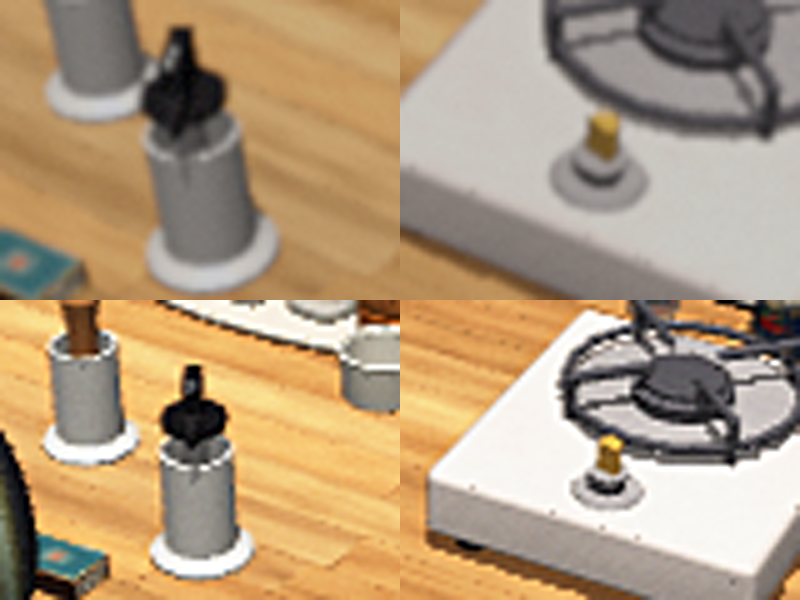

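The crops show: the key's cup rim at scene (235,198) and side (255.6,216), its foot plate at scene (238.6,222.4) and side (256.4,235), and the brass tip at scene (366.8,223.6) and side (358,228). The bar grip is seen almost end-on. The nose seems to point towards the camera.

```bash
python3 - <<'E'
from h import *
p=lambda f,u,v,z:print(f,(u,v),z,atz(f,u,v,z).round(4))
p('scene0',235,198,.08);p('side0',255.6,216,.08);p('scene0',238.6,222.4,.003);p('side0',256.4,235,.003)
print(tri([('scene0',235,198),('side0',255.6,216)]))
p('scene0',366.8,223.6,.096);p('side0',358,228,.096);p('scene0',366,232,.076);p('side0',357,235.4,.076)
print(tri([('scene0',366.8,223.6),('side0',358,228)]))
# muddler, ring top corners (scene/side approx)
p('scene0',215,186,.003)
for q in [(321,230),(405,268),(438,214),(360,182)]:p('scene0',*q,.06)
for q in [(322,234),(386,253)]:p('side0',*q,.06)
o=ctrl.observe();from scipy.spatial.transform import Rotation as Ro
print(Ro.from_euler('xyz',o['tcp_rot']).as_matrix().round(3))
c=np.load('pics/wrist0.npz');R=Ro.from_euler('xyz',o['tcp_rot']).as_matrix();print('cam in tool',(R.T@(-c['R'].T@c['t']-o['tcp_pos'])).round(3),'axis',(R.T@c['R'][2]).round(2))
E
```

```text
scene0 (235, 198) 0.08 [0.4541 0.137  0.08  ]
side0 (255.6, 216) 0.08 [0.4405 0.1303 0.08  ]
scene0 (238.6, 222.4) 0.003 [0.4496 0.1352 0.003 ]
side0 (256.4, 235) 0.003 [0.4447 0.1353 0.003 ]
(array([0.47383571, 0.15835442, 0.05576043]), [array([0.6, 0.7]), array([-0.4, -0.5])])
scene0 (366.8, 223.6) 0.096 [ 0.5305 -0.1906  0.096 ]
side0 (358, 228) 0.096 [ 0.5241 -0.1915  0.096 ]
scene0 (366, 232) 0.076 [ 0.525  -0.1931  0.076 ]
side0 (357, 235.4) 0.076 [ 0.5139 -0.1944  0.076 ]
(array([ 0.54465035, -0.18334856,  0.08187065]), [array([-0.4, -0. ]), array([0.3, 0. ])])
scene0 (215, 186) 0.003 [0.5318 0.3049 0.003 ]
scene0 (321, 230) 0.06 [ 0.4902 -0.095   0.06  ]
scene0 (405, 268) 0.06 [ 0.4877 -0.305   0.06  ]
scene0 (438, 214) 0.06 [ 0.6932 -0.3043  0.06  ]
scene0 (360, 182) 0.06 [ 0.7088 -0.08    0.06  ]
side0 (322, 234) 0.06 [ 0.4867 -0.0882  0.06  ]
side0 (386, 253) 0.06 [ 0.4966 -0.2981  0.06  ]
[[-0.907  0.42  -0.001]
 [ 0.42   0.907 -0.001]
 [ 0.    -0.001 -1.   ]]
cam in tool [ 0.071  0.    -0.143] axis [-0.28 -0.    0.96]
```

```bash
python3 -m creep '-.035 -.024 -.02 0 0 -.12; -.07 -.048 -.03 0 0 -.25; -.105 -.072 -.03 0 0 -.38; -.14 -.096 -.03 0 0 -.52; -.175 -.12 -.03 0 0 -.66; -.21 -.144 -.03 0 0 -.8; -.248 -.168 -.03 0 0 -.94; -.286 -.194 -.03 0 0 -1.08; -.322 -.218 -.03 0 0 -1.2; -.351 -.238 -.03 0 0 -1.3' 0.085
python3 -m creep '0 0 0 0 0 0; 0 0 0 0 0 0'; python3 - <<'E'
from h import *
snap('wrist','wrist1');o=ctrl.observe();print(o['tcp_pos'],o['tcp_rot'],o['joints'])
E
```

```text
clock: 1.15
tcp_pos: [0.4487, 0.1367, 0.2612]
tcp_rot: [3.141, 0.0, -2.279]
contact_force: [0.6, 0.0, -0.4]
opening: 0.085
grip_force: 0.0
clock: 1.35
tcp_pos: [0.4482, 0.1375, 0.2609]
tcp_rot: [3.141, -0.0, -2.288]
contact_force: [-0.1, -0.1, 0.0]
opening: 0.0854
grip_force: 0.0
[0.44775089 0.13833909 0.26100478] [ 3.14056189e+00 -4.51641993e-04 -2.28574908e+00] [ 1.41638906e-01  1.55867143e-01 -3.39760313e-01  1.07618530e+00
  4.83024606e-04 -7.14204683e-01]
```

View pics/wrist1.png

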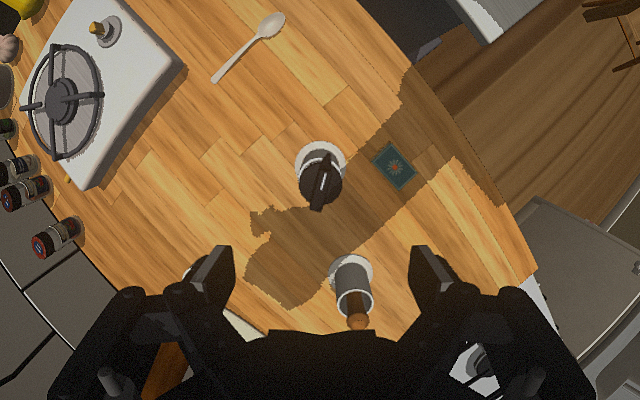

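The wrist view shows the key at about (322,182), with its nose up at about (327,152) and the far bar end at (317,210). The spindle is at about (98,30), and the other cup with the muddler is at (353,295). I'll crop both to refine the angles.

```bash
python3 - <<'E'
from h import *
s=cv2.imread('pics/wrist1.png')
z=lambda i,u,v:cv2.resize(i[v:v+100,u:u+80],None,fx=5,fy=5,interpolation=cv2.INTER_CUBIC)
k=np.clip(z(s,280,125).astype(float)*1.8,0,255)
cv2.imwrite('pics/crop2.png',np.hstack([k,z(s,65,0)]))
E
```

```text
[ WARN:0@0.280] global loadsave.cpp:1063 imwrite_ Unsupported depth image for selected encoder is fallbacked to CV_8U.
```

View pics/crop2.png

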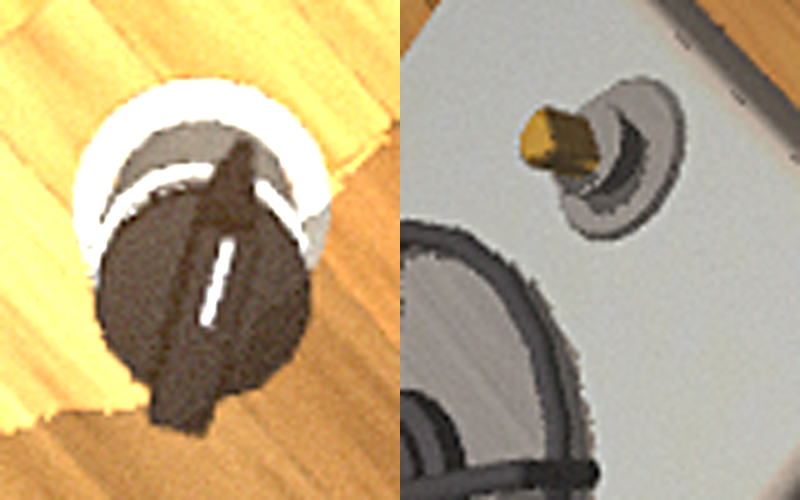

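The white line runs from (326,173) to (321.4,189.6), with the nose at the top, and the disc centre is at (320.6,182.6). The brass tip is at about (172–175,27), and its flat faces the lower right of the crop's tip.

```bash
python3 - <<'E'
from h import *
a=atz('wrist1',326,173,.133,True);b=atz('wrist1',321.4,189.6,.133,True)
print('line',a,b,'nose dir deg',np.degrees(np.arctan2(*(a-b)[1::-1])),np.linalg.norm(a-b))
e=atz('wrist1',280+180/5,125+430/5,.12,True);n=atz('wrist1',280+243/5,125+142/5,.12,True);print('bar',e,n,np.degrees(np.arctan2(*(n-e)[1::-1])))
d=atz('wrist1',320.6,182.6,.106,True);print('disc',d)
for X in('scene0','side0'):print(X,proj(X,[*d[:2],.106]),proj(X,[*d[:2],.133]))
# spindle
print(tri([('wrist1',65+150/5-0,27,True),('scene0',366.8,223.6),('side0',358,228)]))
for q in [(530-400,140),(550-400,112),(592-400,122),(600-400,172),(545-400,170)]:print(q,atz('wrist1',65+q[0]/5,q[1]/5,.096,True))
E
```

```text
line [0.43568816 0.13008136 0.133     ] [0.44885308 0.1389422  0.133     ] nose dir deg -146.0568955932306 0.015869133432860304
bar [0.46910247 0.15424385 0.12      ] [0.42336787 0.11982249 0.12      ] -143.03368058252784
disc [0.44941403 0.13841132 0.106     ]
scene0 [231.68599652 190.40735343] [229.98799018 181.38669782]
side0 [254.76973568 207.10507424] [254.30160337 199.73873287]
(array([ 0.52892166, -0.18963273,  0.09354834]), [array([-1.6,  0.6]), array([-0.8,  1.1]), array([ 0.1, -0.2])])
(130, 140) [ 0.53071743 -0.19057075  0.096     ]
(150, 112) [ 0.52210177 -0.19076667  0.096     ]
(192, 122) [ 0.51515512 -0.1763788   0.096     ]
(200, 172) [ 0.52135375 -0.16358993  0.096     ]
(145, 170) [ 0.53230424 -0.17958215  0.096     ]
```

```bash
python3 -m creep '-.001 -.001 .03 0 0 .13; -.001 -.001 .06 0 0 .245; -.001 -.001 .09 0 0 .245; -.001 -.001 .11 0 0 .245; -.001 -.001 .125 0 0 .245; -.001 -.001 .135 0 0 .245; -.001 -.001 .135 0 0 .245;-.001 -.001 .135 0 0 .245' 0.06
python3 - <<'E'
from h import *
snap('wrist','wrist2');s=cv2.imread('pics/wrist2.png');cv2.imwrite('pics/crop3.png',cv2.resize(s[120:320,180:460],None,fx=2.5,fy=2.5));o=ctrl.observe();print(o['tcp_pos'],o['tcp_rot'])
E
```

```text
clock: 2.2
tcp_pos: [0.4496, 0.1391, 0.1267]
tcp_rot: [-3.141, 0.0, -2.528]
contact_force: [0.0, 0.8, -0.5]
opening: 0.0596
grip_force: 0.0
[0.4500419  0.13895631 0.1270706 ] [-3.14107566e+00  1.13364005e-03 -2.52836745e+00]
```

View pics/crop3.png

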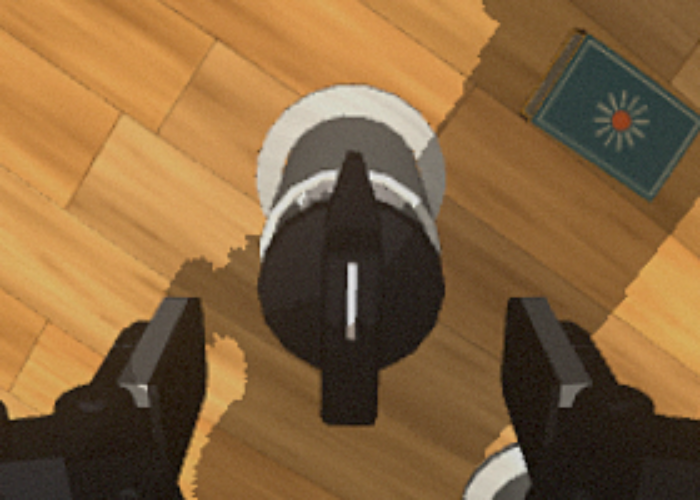

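The bar is parallel to the pads and centred between them, with the nose up-image at (350,155). Now I'll go down 18 mm and grip.

```bash
python3 - <<'E'
from h import *
print(atz('wrist2',320.2,255.4,.133,True),atz('wrist2',320.2,225,.133,True))
E
python3 -m creep '0 0 .009 0 0 0; 0 0 .017 0 0 0; 0 0 .017 0 0 0' 
python3 -m creep '0 0 0 0 0 0; 0 0 0 0 0 0; 0 0 0 0 0 0; 0 0 0 0 0 0; 0 0 0 0 0 0;0 0 0 0 0 0;0 0 0 0 0 0' 0.0 80
```

```text
[0.44919567 0.13863735 0.133     ] [0.43598997 0.12936034 0.133     ]
clock: 2.55
tcp_pos: [0.4488, 0.1382, 0.1082]
tcp_rot: [3.141, -0.002, -2.529]
contact_force: [-0.2, -0.5, -0.9]
opening: 0.06
grip_force: 0.0
clock: 3.25
tcp_pos: [0.4502, 0.1385, 0.1097]
tcp_rot: [-3.141, 0.001, -2.529]
contact_force: [0.2, 0.4, 4.7]
opening: 0.0103
grip_force: 78.9
```

```bash
python3 -m creep '0 0 -.01 0 0 0; 0 0 -.03 0 0 0; 0 0 -.055 0 0 0; 0 0 -.085 0 0 0; 0 0 -.115 0 0 0; 0 0 -.14 0 0 0; 0 0 -.155 0 0 0; 0 0 -.16 0 0 0; 0 0 -.16 0 0 0' 
python3 -m creep '.004 -.016 0 0 0 .05; .012 -.052 0 0 0 .13; .022 -.096 0 0 0 .22; .032 -.142 0 0 0 .31; .043 -.19 0 0 0 .4; .054 -.238 0 0 0 .48; .064 -.284 0 0 0 .55; .073 -.32 0 0 0 .59; .078 -.342 0 0 0 .61; .079 -.348 0 0 0 .61'
python3 -m creep '0 0 0 0 0 0; 0 0 0 0 0 0; 0 0 0 0 0 0'; python3 - <<'E'
from h import *
snap('wrist','wrist3');snap('scene','scene3');snap('side','side3');o=ctrl.observe();print(o['tcp_pos'],o['tcp_rot'],o['joints'])
p=proj('wrist3',[.528,-.19,.096],True);print(p);s=cv2.imread('pics/wrist3.png');u,v=(p-[40,60]).astype(int);u=min(max(u,0),560);v=max(v,0);print(u,v)
a=cv2.resize(s[v:v+120,u:u+80],(400,600),interpolation=cv2.INTER_CUBIC);b=cv2.resize(s[150:330,260:380],(400,600),interpolation=cv2.INTER_CUBIC)
cv2.imwrite('pics/crop4.png',np.hstack([a,b]))
E
```

```text
clock: 4.15
tcp_pos: [0.4496, 0.1384, 0.2696]
tcp_rot: [-3.141, 0.0, -2.529]
contact_force: [-0.8, -0.0, -2.0]
opening: 0.0104
grip_force: 78.1
clock: 5.15
tcp_pos: [0.5847, -0.1941, 0.2669]
tcp_rot: [3.141, -0.003, 3.141]
contact_force: [0.1, 0.7, -1.0]
opening: 0.0102
grip_force: 78.4
clock: 5.45
tcp_pos: [0.5846, -0.1903, 0.2692]
tcp_rot: [3.141, -0.001, -3.137]
contact_force: [-0.4, 0.6, -1.5]
opening: 0.0107
grip_force: 78.4
[ 0.58494914 -0.19072739  0.2696273 ] [-3.14156307e+00  2.49079462e-04 -3.13774470e+00] [-4.35139662e-01  4.29964001e-01  6.02748043e-02  1.20086909e+00
  7.90881422e-05 -4.38987599e-01]
[321.377292  123.0358359]
281 63
```

View pics/crop4.png

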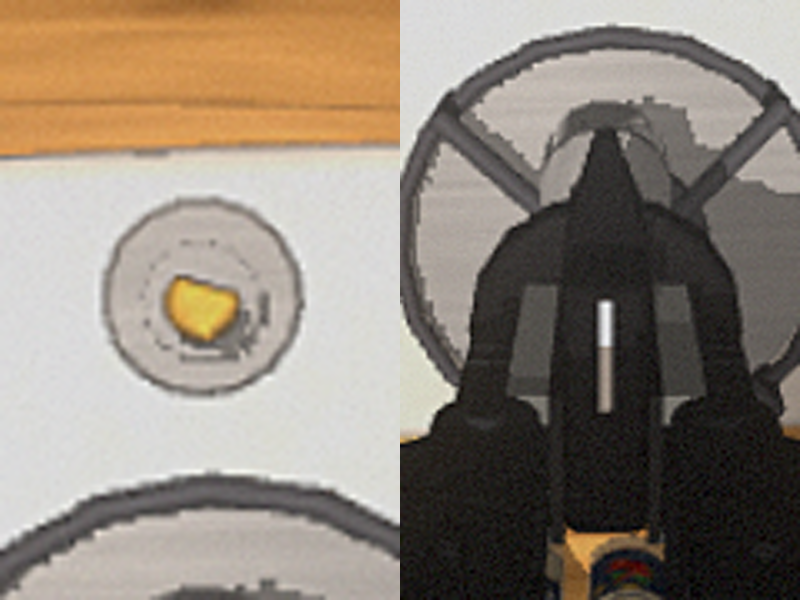

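The spindle is seen from almost straight above: the flange circle is centred at about (202,297) in the crop, and the flat is the top edge from (178,277) to (238,293). The key hangs straight, with the nose up-image. I'll go 35 mm lower and measure this numerically.

```bash
python3 -m creep '0 0 .015 0 0 0; 0 0 .03 0 0 0; 0 0 .035 0 0 0; 0 0 .035 0 0 0; 0 0 .035 0 0 0; 0 0 .035 0 0 0'; cat > m.py <<'E'
from h import *
snap('wrist','wrist4');o=ctrl.observe();print(o['tcp_pos'],o['tcp_rot'])
s=cv2.imread('pics/wrist4.png');u,v=(proj('wrist4',[.528,-.19,.09],True)-25).astype(int);print(u,v)
a=cv2.resize(s[v:v+50,u:u+50],(600,600),interpolation=cv2.INTER_CUBIC);cv2.imwrite('pics/crop5.png',a)
h=cv2.cvtColor(a,cv2.COLOR_BGR2HSV);m=((h[...,1]>110)&(h[...,2]>60)).astype(np.uint8)
m[:150]=0
n,l,st,c=cv2.connectedComponentsWithStats(m);i=1+np.argmax(st[1:,4]);print(st[i],c[i])
cn=max(cv2.findContours((l==i).astype(np.uint8),0,2)[0],key=cv2.contourArea)
ap=cv2.approxPolyDP(cn,8,True)[:,0]
W=lambda q,z:atz('wrist4',u+(q[0]+.5)/12-.5,v+(q[1]+.5)/12-.5,z,True)
for q in ap:print(q,W(q,.096).round(4))
E
python3 m.py
```

```text
clock: 6.2
tcp_pos: [0.5855, -0.1919, 0.2353]
tcp_rot: [-3.141, 0.001, -3.139]
contact_force: [-0.4, 0.3, -1.8]
opening: 0.0109
grip_force: 78.4
[ 0.5855102  -0.19190947  0.23514102] [-3.14098137e+00  1.28406383e-03 -3.13900806e+00]
298 98
[  205   243   197   170 24182] [299.01786453 327.07902572]
[230 246] [ 0.5232 -0.1959  0.096 ]
[205 317] [ 0.5286 -0.1978  0.096 ]
[237 382] [ 0.5335 -0.1954  0.096 ]
[260 401] [ 0.535  -0.1937  0.096 ]
[307 412] [ 0.5358 -0.1901  0.096 ]
[343 403] [ 0.5351 -0.1874  0.096 ]
[376 376] [ 0.533  -0.1849  0.096 ]
[400 331] [ 0.5296 -0.1831  0.096 ]
[395 288] [ 0.5263 -0.1835  0.096 ]
[280 250] [ 0.5235 -0.1922  0.096 ]
```

View pics/crop5.png

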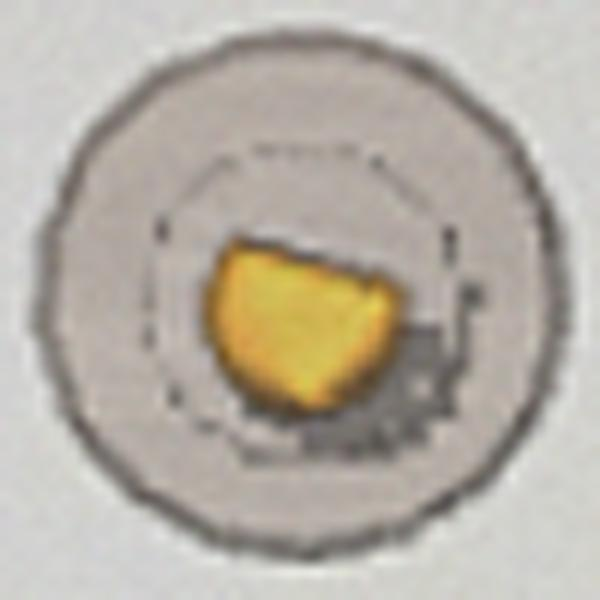

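The spindle's flat edge runs from (232,243) to (400,283), so it is tilted about 14°. The collar circle is centred at about (302,304) and the D arc at about (303,314). Next I'll compute the axis and the key's offset from the TCP using the same camera.

```bash
cat >> m.py <<'E'
print('flange',W((302,294),.063),'collar',W((302,304),.076),'arc',W((303,314),.096))
e=np.array([W((230,243),.096),W((400,283),.096)]);d=e[1]-e[0];print('flat yaw',np.degrees(np.arctan2(-d[0],d[1])))
# key in wrist3
T=np.array([.58495,-.19073,.2696]);a=atz('wrist3',321.2,273.6,.2929,True);b=atz('wrist3',260+206/3.333,150+300/3.333,.2929,True)
print('key line inner end',a,a-T,'outer',b-a)
g=np.linspace(0,2*np.pi,9)[:-1]
for z in(.1667,.1947):print([tuple(((proj('wrist3',[a[0]+.015*np.cos(t),a[1]+.015*np.sin(t),z],True)-[260,150])*3.333+[400,0]).round().astype(int)) for t in g])
E
python3 m.py|tail -5
```

```text
flange [ 0.52818242 -0.19041917  0.063     ] collar [ 0.52844369 -0.1904597   0.076     ] arc [ 0.52829938 -0.19044856  0.096     ]
flat yaw -13.14900519514031
key line inner end [ 0.58400499 -0.18986324  0.2929    ] [-0.00094501  0.00086676  0.0233    ] outer [-0.0163927   0.00018583  0.        ]
[(np.int64(604), np.int64(209)), (np.int64(646), np.int64(192)), (np.int64(665), np.int64(151)), (np.int64(648), np.int64(110)), (np.int64(604), np.int64(92)), (np.int64(561), np.int64(109)), (np.int64(544), np.int64(151)), (np.int64(562), np.int64(192))]
[(np.int64(604), np.int64(249)), (np.int64(651), np.int64(231)), (np.int64(672), np.int64(186)), (np.int64(653), np.int64(140)), (np.int64(604), np.int64(120)), (np.int64(556), np.int64(139)), (np.int64(536), np.int64(185)), (np.int64(557), np.int64(231))]
```

```bash
python3 - <<'E'
from h import *
o=np.array([.5855,-.1919,.2352])
for f,T in(('wrist3',np.array([.58495,-.19073,.2696])),('wrist4',o)):
    s=cv2.imread(f'pics/{f}.png');g=cv2.cvtColor(s,cv2.COLOR_BGR2GRAY)
    k=T+[-.0009,.0009,0]
    for z,n in((-.103,'foot'),(-.075,'socktop')):
        print(f,n,'front',proj(f,k+[-.015,0,z],True).round(1),'L',proj(f,k+[0,-.015,z],True).round(1),'R',proj(f,k+[0,.015,z],True).round(1),'nose@',proj(f,k+[-.032,0,.005],True).round(1))
    print('rows 166..205');
    for r in range(168,204,2):print(r,g[r,296:348:2])
E
```

```text
wrist3 foot front [321.4 177.6] L [303.1 195.3] R [339.5 195.4] nose@ [321.6 192.7]
wrist3 socktop front [321.4 186. ] L [301.  205.7] R [341.6 205.8] nose@ [321.6 192.7]
rows 166..205
168 [ 97  81  88 120 205 198 192 187 188 189 189 184 185 188 184 182 179 182
 180 185 180 179 174 183 181 155]
170 [ 82 105 197 187 185 184 181 182 178 179 178 179 179 176 180 178 176 174
 175 173 174 175 172 173 171 176]
172 [185 190 184 181 183 180 185 185 184 181 185 180 181 177 176 175 176 179
 176 176 176 173 173 176 172 170]
174 [188 188 190 187 186 189 187 186 186 187 182 182 183 183 185 182 182 186
 180 180 179 176 176 174 175 179]
176 [194 187 190 191 189 189 193 189 192 188 188 189 183 188 184 185 183 183
 179 184 180 178 179 179 179 176]
178 [184 192 187 184 186 186 186 183 186 184 183 185 182 180 183 180 182 178
 177 162 167 174 176 172 173 172]
180 [184 180 185 181 181 186 182 178 182 190 183 128 128 126 127 176 102 168
 174 111 162 188 184 178 172 172]
182 [179 182 181 181 182 180 181 179 143 104  77  84  78  80  79  78  77  93
 103 112 108 107 108 135 136 171]
184 [182 178 183 183 179 18
[... 2565 characters left out ...]

  81 102 106  93 112 109 109 165]
192 [175 180 182 183 133 165  74 118 145 151 145  47  49  46  42 116 150  90
  89  62  98  99 113 110 114 108]
194 [178 179 175 188  87  91 125 144 146 154 133  46  43  54  49  83 158  88
  92  90  77  97 106 106 104 104]
196 [172 170 177 183  64 158 141 145 150 152  46  44  44  50  51  45  95  92
  95  87  94  80 103 106 109 108]
198 [170 165 171 153  99 148 142 150 150 145  33  48  56  49  52  42  68  97
  91  96  92  79  80 112 111 104]
200 [171 173 173 116 138 146 145 145 155 110  40  52  47  47  48  46  41  93
  90  91  92  88  78 105 103 103]
202 [170 168 171 131 148 145 146 148 158  85  48  46  48  43  38  46  35  83
  92  89  88  87  72 108 100 105]
```

```bash
python3 -m creep '.012 0 0 0 0 .06; .03 0 0 0 0 .13; .047 0 0 0 0 .2; .056 0 0 0 0 .24; .0585 0 0 0 0 .24; .0585 0 0 0 0 .24;.0585 0 0 0 0 .24;.0585 0 0 0 0 .24;.0585 0 0 0 0 .24'; python3 - <<'E'
from h import *
P=[]
for i in range(6):
    o=ctrl.observe();P.append([*o['tcp_pos'],*o['tcp_rot']]);snap('wrist','wrist5');c=np.load('pics/wrist5.npz');print((-c['R'].T@c['t']).round(4))
P=np.array(P);print(P.round(4),np.median(P,0).round(4))
snap('scene','scene5');snap('side','side5')
z=lambda f,p:cv2.resize(cv2.imread(f'pics/{f}.png')[int(p[1])-40:int(p[1])+30,int(p[0])-25:int(p[0])+25],(400,560),interpolation=cv2.INTER_CUBIC)
for f in('scene5','side5'):
  for zz in(.076,.096,.132,.16):print(f,zz,proj(f,[.5283,-.1905,zz]).round(1))
cv2.imwrite('pics/crop6.png',np.hstack([z('scene5',proj('scene5',[.5283,-.1905,.1])),z('side5',proj('side5',[.5283,-.1905,.1]))]))
E
```

```text
clock: 7.2
tcp_pos: [0.5269, -0.1919, 0.2342]
tcp_rot: [3.142, -0.0, 2.905]
contact_force: [0.2, 0.6, -1.3]
opening: 0.0104
grip_force: 78.4
[ 0.4584 -0.1748  0.3771]
[ 0.4583 -0.1748  0.377 ]
[ 0.4582 -0.1748  0.377 ]
[ 0.4582 -0.1748  0.3771]
[ 0.4581 -0.1748  0.3771]
[ 0.4581 -0.1748  0.3771]
[[ 5.2690e-01 -1.9190e-01  2.3420e-01  3.1415e+00 -0.0000e+00  2.9045e+00]
 [ 5.2680e-01 -1.9190e-01  2.3410e-01  3.1415e+00 -1.0000e-04  2.9045e+00]
 [ 5.2680e-01 -1.9180e-01  2.3420e-01  3.1415e+00 -1.0000e-04  2.9045e+00]
 [ 5.2670e-01 -1.9190e-01  2.3420e-01  3.1416e+00 -2.0000e-04  2.9043e+00]
 [ 5.2660e-01 -1.9190e-01  2.3420e-01  3.1416e+00 -2.0000e-04  2.9042e+00]
 [ 5.2660e-01 -1.9190e-01  2.3420e-01  3.1415e+00 -1.0000e-04  2.9043e+00]] [ 5.2670e-01 -1.9190e-01  2.3420e-01  3.1415e+00 -1.0000e-04  2.9044e+00]
scene5 0.076 [365.7 230.7]
scene5 0.096 [366.3 224.1]
scene5 0.132 [367.5 211.7]
scene5 0.16 [368.5 201.6]
side5 0.076 [357.9 232.8]
side5 0.096 [358.3 227.3]
side5 0.132 [358.9 217.1]
side5 0.16 [359.5 209.1]
```

View pics/crop6.png

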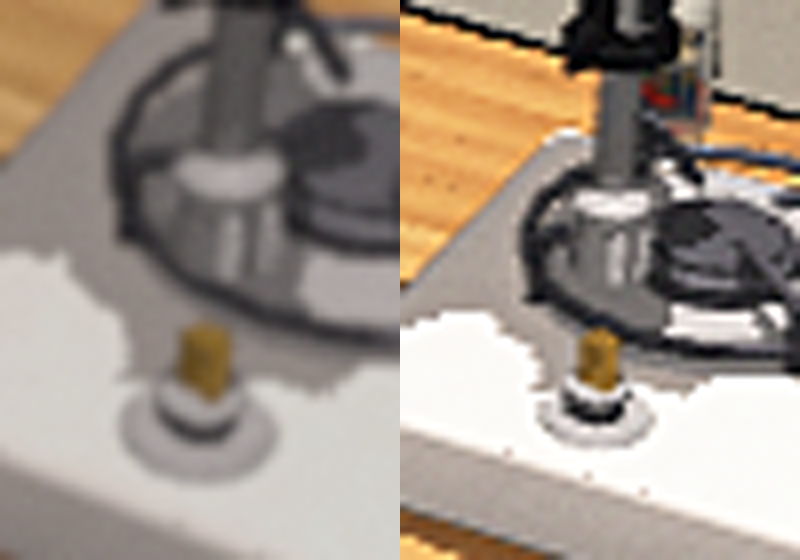

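```bash
python3 - <<'E'
from h import *
T=np.array([.5267,-.1919,.2342])
for f in('scene5','side5'):
    g=cv2.cvtColor(cv2.imread(f'pics/{f}.png'),cv2.COLOR_BGR2GRAY);hs=cv2.cvtColor(cv2.imread(f'pics/{f}.png'),cv2.COLOR_BGR2HSV)
    for zz in(.096,.09,.14,.15,.158,.17,.18,.19):
        p=proj(f,[.5283,-.1905,zz]);k=proj(f,[T[0]+.0014,T[1]+.0006,zz]);r=int(round(p[1]));u=int(p[0])
        print(f,zz,'axis',p.round(1),'keypred',k.round(1),u-12,g[r,u-12:u+14], *([hs[r,u-6:u+7,1]] if zz<.1 else []))
E
```

```text
scene5 0.096 axis [366.3 224.1] keypred [366.6 224.3] 354 [208 206 181 150 137 139 139 138 135 109  91  97 104 107 107 109 125 131
 126 119 111 108 108 104  95  91] [ 28  21  29  67 151 169 170 171 169 115  43  23  21]
scene5 0.09 axis [366.1 226.1] keypred [366.4 226.3] 354 [208 207 187 154 137 137 137 139 130 100  79  78  84  93  99 111 131 140
 139 138 138 137 136 132 127 123] [ 26  24  26  76 152 169 159 162 171 122  43  24  24]
scene5 0.14 axis [367.8 208.9] keypred [368.1 209.1] 355 [ 99  54  44  53  73  91  96  89  86  88  93  91  91 106 127 136 103  89
 106 139 124  76  37  44  56  87]
scene5 0.15 axis [368.1 205.3] keypred [368.4 205.4] 356 [ 38  41  64  92 102 104 106  99 118 141 153 163 166 168 168 166 160 154
 133 105  70  48  48  61  82  94]
scene5 0.158 axis [368.4 202.3] keypred [368.7 202.5] 356 [ 44  51  53  50  49  55  83 119 146 156 157 154 149 150 151 151 156 160
 154 140  94  60  53  54  54  57]
scene5 0.17 axis [368.8 197.9] keypred [369.1 198.1] 356 [ 52  64  89  97  98 101  99 102 100  90  77  73  83  86  93  85  76  71
  66  64  61  56  56  51  50  53]
scene5
[... 1035 characters left out ...]
3 225 168  78
  57  37  36  42  48  42 102 101]
side5 0.158 axis [359.4 209.7] keypred [359.6 209.8] 347 [163 172 140  55  28  29  77  88 197 220 232 207 184 177 224 226 217 121
 102  98 226 241 206 132 176 184]
side5 0.17 axis [359.7 206.2] keypred [359.9 206.3] 347 [190 148 153 162 165 166 168 183 115 101  76  83  90  94  87  54  29  88
 173 255 115  23  38 174 124 128]
side5 0.18 axis [359.8 203.2] keypred [360.1 203.3] 347 [189 187 184 183 230 180 152 155 160 191 111  80  91  92  93  71  42  25
  31  34  92 151 160 124 196 205]
side5 0.19 axis [360.  200.3] keypred [360.2 200.4] 348 [166 160 157 173 189 198 198 192 198 115  78  86  93  95  59  83 110  64
  63  65  70  55  85  98 168 177]
```

In the crop the key hangs over the spindle. The profiles put it about 1 mm too far to the right in both views, which is towards −y. I'll correct that and then lower it in steps, watching the force.

```bash
python3 -m creep '.0003 .001 .008 0 0 0; .0003 .001 .018 0 0 0; .0003 .001 .026 0 0 0; .0003 .001 .031 0 0 0; .0003 .001 .031 0 0 0; .0003 .001 .031 0 0 0'
python3 -m creep '0 0 .003 0 0 0; 0 0 .006 0 0 0; 0 0 .006 0 0 0'
python3 -m creep '0 0 .003 0 0 0; 0 0 .003 0 0 0;0 0 .003 0 0 0'
```

```text
clock: 8.2
tcp_pos: [0.5265, -0.1909, 0.2032]
tcp_rot: [3.142, -0.0, 2.904]
contact_force: [-0.8, 0.3, -0.7]
opening: 0.0107
grip_force: 78.4
clock: 8.5
tcp_pos: [0.5263, -0.1908, 0.197]
tcp_rot: [3.141, -0.0, 2.904]
contact_force: [1.8, -0.0, -1.2]
opening: 0.0104
grip_force: 78.4
clock: 8.8
tcp_pos: [0.5265, -0.1909, 0.1942]
tcp_rot: [3.142, -0.0, 2.904]
contact_force: [-0.5, -0.3, -0.8]
opening: 0.0104
grip_force: 78.4
```

```bash
python3 -m creep '0 0 .003 0 0 0; 0 0 .004 0 0 0;0 0 .004 0 0 0'
python3 -m creep '0 0 .003 0 0 0; 0 0 .004 0 0 0;0 0 .004 0 0 0'
python3 -m creep '0 0 .003 0 0 0; 0 0 .004 0 0 0;0 0 .004 0 0 0'
```

```text
clock: 9.1
tcp_pos: [0.5264, -0.1907, 0.19]
tcp_rot: [3.141, -0.0, 2.904]
contact_force: [-0.7, 0.9, -0.8]
opening: 0.0101
grip_force: 78.4
clock: 9.4
tcp_pos: [0.5263, -0.1908, 0.186]
tcp_rot: [3.141, -0.0, 2.904]
contact_force: [-0.5, 0.1, -0.7]
opening: 0.0104
grip_force: 78.4
clock: 9.7
tcp_pos: [0.5263, -0.1908, 0.182]
tcp_rot: [3.141, -0.0, 2.904]
contact_force: [-1.1, 0.2, -1.6]
opening: 0.0101
grip_force: 78.4
```

```bash
python3 -m creep '0 0 .001 0 0 0; 0 0 .002 0 0 0;0 0 .002 0 0 0'
python3 -m creep '0 0 .001 0 0 0; 0 0 .0015 0 0 0;0 0 .0015 0 0 0; 0 0 .0015 0 0 0'
python3 -m creep '0 0 .001 0 0 0; 0 0 .0015 0 0 0;0 0 .0015 0 0 0; 0 0 .0015 0 0 0'
```

```text
clock: 10.0
tcp_pos: [0.5264, -0.1908, 0.1801]
tcp_rot: [3.142, -0.0, 2.904]
contact_force: [-0.4, -0.2, -1.5]
opening: 0.0105
grip_force: 78.4
clock: 10.4
tcp_pos: [0.5267, -0.191, 0.1792]
tcp_rot: [-3.141, 0.001, 2.904]
contact_force: [-1.8, 0.3, 3.3]
opening: 0.0108
grip_force: 79.0
clock: 10.8
tcp_pos: [0.5267, -0.1909, 0.1774]
tcp_rot: [-3.141, 0.0, 2.904]
contact_force: [-0.4, -0.0, 3.6]
opening: 0.0106
grip_force: 79.1
```

Contact came at TCP z 0.179, exactly where the seat should be, with the spring's 5 N. Now I'll press.

```bash
python3 -m creep '0 0 .001 0 0 0; 0 0 .002 0 0 0; 0 0 .003 0 0 0; 0 0 .004 0 0 0; 0 0 .005 0 0 0; 0 0 .006 0 0 0; 0 0 .0065 0 0 0; 0 0 .0065 0 0 0'
python3 -m creep '0 0 .001 0 0 0; 0 0 .0015 0 0 0;0 0 .002 0 0 0;0 0 .002 0 0 0'
python3 -m creep '0 0 .001 0 0 0; 0 0 .0015 0 0 0;0 0 .0015 0 0 0;0 0 .0015 0 0 0'
```

```text
clock: 11.6
tcp_pos: [0.5267, -0.191, 0.1712]
tcp_rot: [-3.141, 0.001, 2.904]
contact_force: [-0.6, 0.6, 7.8]
opening: 0.0103
grip_force: 79.6
clock: 12.0
tcp_pos: [0.5268, -0.191, 0.1696]
tcp_rot: [-3.141, 0.001, 2.904]
contact_force: [-1.9, 0.8, 10.3]
opening: 0.0101
grip_force: 80.0
clock: 12.4
tcp_pos: [0.5272, -0.1912, 0.1695]
tcp_rot: [-3.141, 0.003, 2.904]
contact_force: [-4.0, 1.8, 17.2]
opening: 0.0102
grip_force: 81.3
```

```bash
python3 -m creep '0 0 0 0 0 0; 0 0 0 0 0 0; 0 0 0 0 0 0; 0 0 0 0 0 0'; python3 -c "
from workcell import ctrl
print(ctrl.close_job())"
```

```text
clock: 12.8
tcp_pos: [0.5272, -0.1912, 0.1695]
tcp_rot: [-3.141, 0.003, 2.904]
contact_force: [-3.7, 1.3, 18.0]
opening: 0.0106
grip_force: 81.3
the job is handed in; nothing more can be done
None
```

The key is fully home on the spindle with the flats matched, still gripped and held pressed down to the stop (about 9.5 mm of travel, roughly 18 N); I handed the job in at 12.8 s, and no verdict was printed.

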